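# Turn a badge tag round through the twisted guide at the signing table

## Robot

A 7-joint arm with a two-finger parallel gripper is mounted at the origin on the work surface. World frame = base frame: x ahead of the robot, y to its left, z up, the work surface at z = 0. Lengths are in m, angles in rad, forces in N, time in s.
With the tool pointing down it reaches from about 0.35 to 0.9 m from the base axis. Payload 19.9 kg.
Tool frame: the origin (TCP) lies between the finger pads; the fingertips stand 14 mm ahead of it and the grasp point (between the pads) lies 5 mm behind it; x points along the fingers, z is the direction in which the jaws open and shut, and the axes are right-handed (so a half turn about x gives the same grasp; the last joint's range is limited). The gripper opens to 85 mm and grips with 20 to 120 N. Pads are 22 mm wide; open, the fingers measure 114 mm over their backs; the gripper's body (76 mm by 85 mm) begins 54 mm behind the grasp point. The pads swing forward as they close: fully open they stand 13 mm farther back than shut.
Start: joints at [-1.298, 0.417, -0.01, 1.614, 0.005, 1.111, -0.053], TCP at [0.193, 0.594, 0.245] pointing down, gripper open.
Joint ranges: [-2.81, 2.81], [-0.39, 2.02], [-1.27, 1.25], [0.06, 2.57], [-1.19, 4.33], [0.19, 2], [-2.82, 2.82]. Speed limits (rad/s): [1.89, 1.89, 2.39, 2.39, 3.01, 3.01, 3.01].

## Interface

Orientations are given as a rotation vector (axis times angle).
In Python, from bench import arm gives the robot as it stands. Calls block until the motion is done:
- arm.reach(position, orientation): joint-space move of the TCP to a pose.
- arm.line_to(position, v=0.15, attitude=None, force_limit=None): straight line of the TCP; attitude=None keeps the orientation; v is the mean speed in m/s. With force_limit (N) it stops when the force on the tool has changed by that much, and returns True; else False.
- arm.goto_joints(angles): joint-space move.
- arm.set_gripper(opening, force=None): opening from 0.0 (shut) to 1.0 (fully open); force is the grip in N (None keeps the last); returns when the fingers have stopped.
- arm.dwell(seconds).
- arm.inverse_kinematics(position, orientation): joint angles nearest the present ones, or None.
- arm.camera(name): name is "scene" or "top" or "wrist"; returns a dict with "img" (400x640x3 uint8, blue, green, red), "fx", "fy", "cx", "cy" (pixels), "distortion" ([k1, k2, p1, p2, k3] as OpenCV has them; the pictures are not rectified), "world_to_cam" (4x4, takes a point from world to camera coordinates). Camera axes: x right, y down, z forward; pixel columns grow to the right and rows downward; lengths in m; the calibration is good to about 2 mm. A picture is of the moment at which its call begins. There is no depth.
A pose or a line that the arm cannot do raises arm.Unreachable and nothing moves.
- arm.sign_off(): hands the job in, once; it reports no verdict.
Readings, each from a call of its own:
- arm.read_t(): time.
- arm.read_joint_pos(): joint angles.
- arm.read_qvel(): joint speeds.
- arm.read_joint_efforts(): joint torques, N m.
- arm.read_position(): TCP position.
- arm.read_tcp_rot(): TCP orientation.
- arm.read_wrist_force(): force on the tool from outside, world axes, zero at the start.
- arm.read_moment(): the same for the moment, N m.
- arm.read_width(): opening from 0.0 (shut) to 1.0 (fully open).
Only numpy, scipy, OpenCV 4.12 (cv2) and the standard library are available. Lean on these libraries where they do the work, as an engineer would, in place of code of your own. Each camera call takes 0.05 s, during which the arm holds its last target.

## Task

From the rack of three upright wooden tags, take the one with the straight-sided body and narrower tab, and drop it through the twisted wire guide without turning it back to front first: it goes in with its badge facing the robot's side and should come to rest standing upright in the holder at the bottom of the guide, badge now facing the visitors (the side where the guide's wooden foot sticks out farther). Leave the other two tags in the rack.

Things in the scene. Friction and masses are not known exactly. Their poses are not given: they have to be found in the camera images.
- square_tag_mid (a point): Centre of the tag to take, wood, upright in a rack (walls 20 mm high). 8 thick (x), 62 mm tall (z up): body 36 wide (y), 34 tall, lower corners rounded; on its middle a tab 20 wide, 28 tall, whose middle, to pinch across the thickness, is 17 above this point; underside 31 below. Flat steel badge, 18 across, on the body's -x face, facing the robot's side (within 25 deg). About 30 g.
- guide: Fixed; foot 150 (x) by 112 by 20 mm; origin under its middle, on the table; +x to the visitors (away from robot, within 25 deg). Wire slot, axis at x -35 mm, y 0: flared mouth 260 above table, rim 42 (x) by 68 (y) inside, nothing higher; 25 lower it is 21 by 42, then twists half a turn down to a 11 by 39 holder on the foot (tag centre 51 above table). A tag, width along y, slides down by itself.
- round_tag_mid (a point): Centre of another tag in the rack: round body 44 mm across on a short foot, same tab, 62 mm tall, 8 mm thick. To be left alone.
- broad_tag_mid (a point): Centre of the third tag in the rack: a plain rectangle 50 mm wide, 62 mm tall, 8 mm thick. To be left alone. The three tags stand side by side, 66 mm apart, in any order, faced alike.
There are look-alikes about, which are no part of the job. Leave any pink or red look-alike of the part that bears square_tag_mid alone.

How it is judged:
At the end, for the whole second after the job is handed in: The straight-sided, tabbed tag rests in the holder under the guide, badge to the visitors: centre within 15 mm of the slot axis in the foot's x and y, under 61 mm above the table; tilt under 17 degrees, faces square to the guide within 23 degrees (x of square_tag_mid in the frame of guide between -0.05 and -0.02 m and y of square_tag_mid in the frame of guide between -0.015 and 0.015 m and z of square_tag_mid in the frame of guide below 0.061 m and angle between square_tag_mid's own z axis and vertical below 0.3 rad and angle between the x axis of square_tag_mid and the x axis of guide, either way round below 0.4 rad and x of guide in the frame of square_tag_mid below 0 m and linear speed of square_tag below 0.02 m/s); the robot touches nothing.
It fails at once if the round tag is taken or pushed more than 30 mm (distance of round_tag_mid from where it was at the start of the episode above 0.03 m).
It fails at once if the broad tag is taken or pushed more than 30 mm (distance of broad_tag_mid from where it was at the start of the episode above 0.03 m).
It also fails if it takes over 42 s, if anything falls off the work surface, if the arm or the gripper's body presses on something with over 40 N, if the wrist force passes 120 N, or if a joint passes its speed limit or range.

## Working session

There is one attempt and no reset: what is moved stays moved. The work goes in short steps, each a Python script; the robot and the scene stay as the last script left them, time stands still between calls to the robot, and variables do not carry over. Pictures are saved under pics/ and viewed, and the job is handed in when it is done.

```bash
mkdir -p pics; cat > h.py <<'E'
import numpy as np, cv2, pickle
def snap(arm,name,tag):
    c=arm.camera(name); cv2.imwrite(f'pics/{tag}.png',c['img']); pickle.dump(c,open(f'pics/{tag}.pkl','wb')); return c
def load(tag): return pickle.load(open(f'pics/{tag}.pkl','rb'))
def K(c): return np.array([[c['fx'],0,c['cx']],[0,c['fy'],c['cy']],[0,0,1.]])
def ray(c,uv):
    p=cv2.undistortPoints(np.array([[uv]],float),K(c),np.array(c['distortion'],float))[0,0]
    T=np.array(c['world_to_cam']);R=T[:3,:3];t=T[:3,3]
    return -R.T@t, R.T@np.array([p[0],p[1],1.])
def at_z(c,uv,z):
    o,d=ray(c,uv); return o+d*(z-o[2])/d[2]
def proj(c,P):
    T=np.array(c['world_to_cam']);r,_=cv2.Rodrigues(T[:3,:3])
    return cv2.projectPoints(np.array(P,float).reshape(-1,3),r,T[:3,3],K(c),np.array(c['distortion'],float))[0][:,0]
def tri(obs):
    A=np.zeros((3,3));b=np.zeros(3)
    for c,uv in obs:
        o,d=ray(c,uv);d/=np.linalg.norm(d);M=np.eye(3)-np.outer(d,d);A+=M;b+=M@o
    x=np.linalg.solve(A,b); return x,[np.linalg.norm(proj(c,x)[0]-uv) for c,uv in obs]
def crop(tag,x0,y0,x1,y1,s,out):
    im=cv2.imread(f'pics/{tag}.png')[y0:y1,x0:x1]; cv2.imwrite(f'pics/{out}.png',cv2.resize(im,None,fx=s,fy=s,interpolation=cv2.INTER_CUBIC))
E
python3 - <<'E'
from bench import arm
from h import *
for n in ['scene','top','wrist']:
    c=snap(arm,n,n+'0'); T=np.array(c['world_to_cam']); print(n,-T[:3,:3].T@T[:3,3],c['fx'])
print(arm.read_t())
E
```

```text
scene [ 0.87926426 -0.41169421  0.42172629] 386.08001784076
top [ 0.43079545 -0.0019238   1.0446733 ] 516.3571340315827
wrist [0.12483799 0.6180172  0.37378252] 299.0686078981844
0.15
```

View pics/scene0.png

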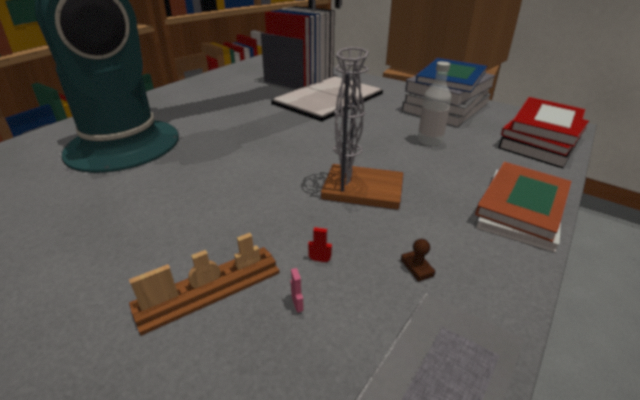

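View pics/top0.png

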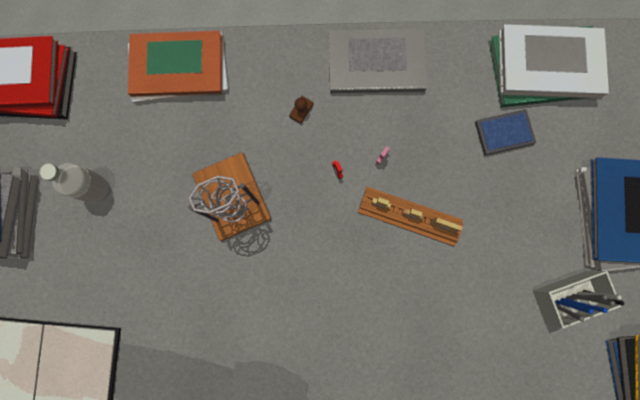

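View pics/wrist0.png

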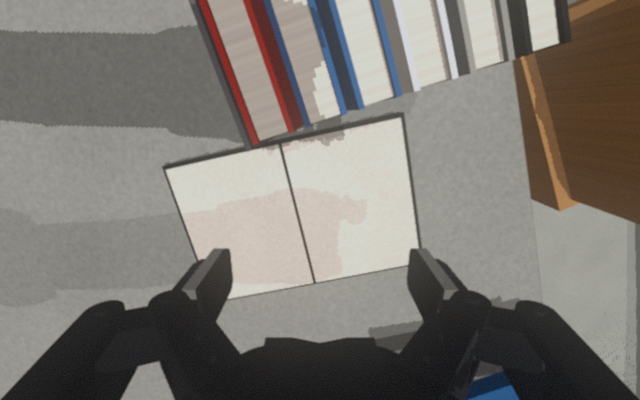

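```bash
python3 - <<'E'
from h import *
c=load('top0')
for uv in [(380,203),(413,214),(447,225)]: print(uv,at_z(c,uv,.03),at_z(c,uv,.07))
for uv in [(320,0),(320,399),(0,200),(639,200),(193,168),(243,153),(271,217),(221,239)]: print(uv,at_z(c,uv,.02))
crop('top0',350,170,480,260,6,'t_rack'); crop('top0',170,130,300,260,4.5,'t_guide')
crop('scene0',120,220,290,335,4.7,'s_rack'); crop('scene0',290,40,420,220,3.3,'s_guide')
E
```

```text
(380, 203) [ 0.5560514  -0.13124861  0.03      ] [ 0.55111362 -0.12615042  0.07      ]
(413, 214) [ 0.53241577 -0.19553562  0.03      ] [ 0.52840974 -0.18790314  0.07      ]
(447, 225) [ 0.50881282 -0.2615932   0.03      ] [ 0.50573725 -0.25135663  0.07      ]
(320, 0) [ 0.99699024 -0.02470831  0.02      ]
(320, 399) [ 0.18349789 -0.00222172  0.02      ]
(0, 200) [0.58367246 0.64057619 0.02      ]
(639, 200) [ 0.54906948 -0.66087101  0.02      ]
(193, 168) [0.63876437 0.24284448 0.02      ]
(243, 153) [0.66698688 0.14102378 0.02      ]
(271, 217) [0.53494694 0.08587664 0.02      ]
(221, 239) [0.49365781 0.1858898  0.02      ]
```

View pics/t_rack.png

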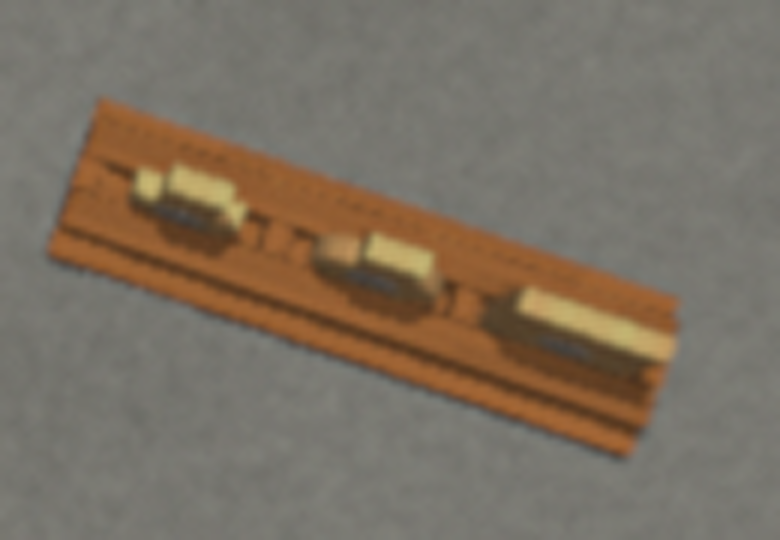

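View pics/t_guide.png

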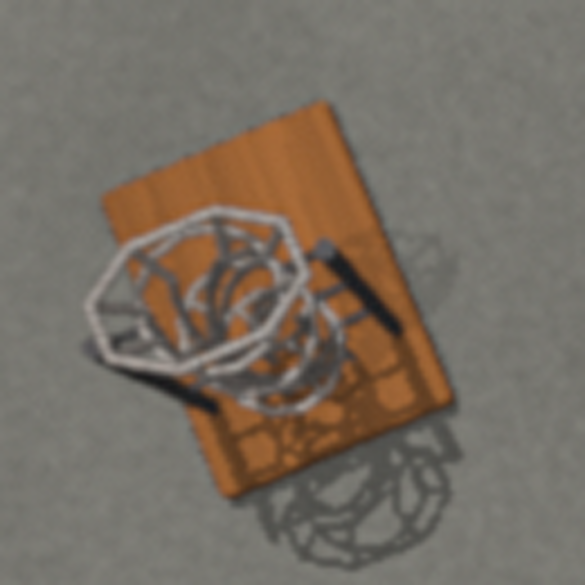

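View pics/s_rack.png

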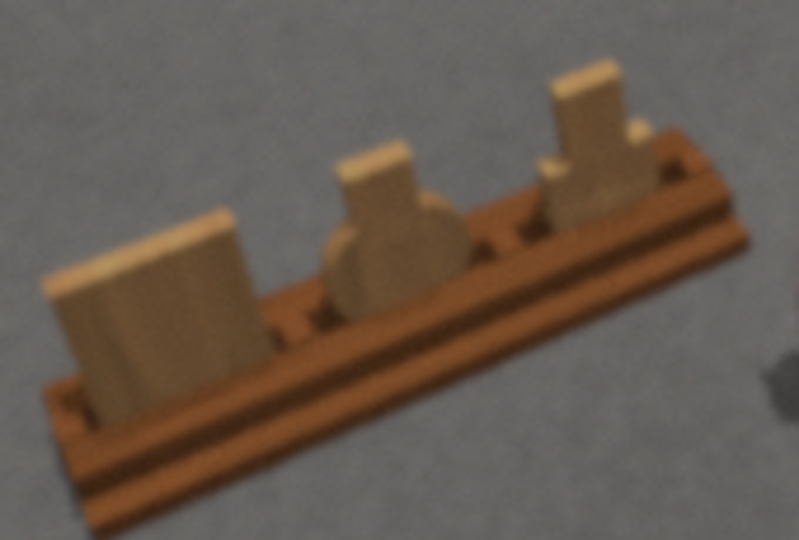

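View pics/s_guide.png

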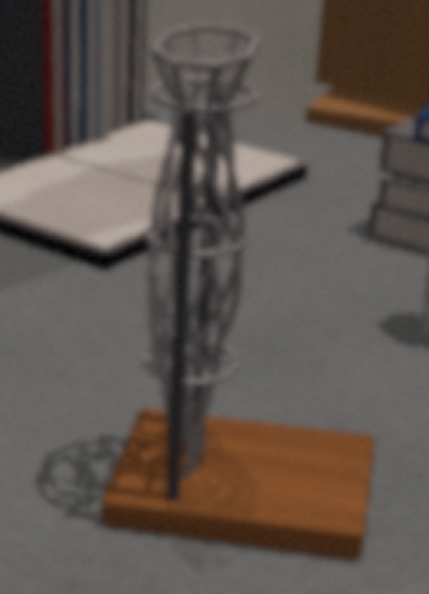

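```bash
cat >> h.py <<'E'
def uncrop(p,x0,y0,s): return ((p[0]+.5)/s-.5+x0,(p[1]+.5)/s-.5+y0)
E
python3 - <<'E'
from h import *
t=load('top0');s=load('scene0')
T=lambda p:uncrop(p,350,170,6); S=lambda p:uncrop(p,120,220,4.7)
print('tabtop',tri([(t,T((202,187))),(s,S((586,78)))]))
for nm,p in dict(l=(172,178),r=(232,196),rl=(370,247),rr=(432,264),bl=(523,303),br=(670,347)).items(): print(nm,at_z(t,T(p),.066))
print('round',tri([(t,T((400,255))),(s,S((375,162)))]))
print('broad',tri([(t,T((596,325))),(s,S((138,252)))]))
G=lambda p:uncrop(p,170,130,4.5)
C=np.array([at_z(t,G(p),.02) for p in [(103,197),(325,100),(455,403),(228,497)]]);print(C.round(4))
m=C.mean(0);d=(C[0]+C[1]-C[2]-C[3])/2;w=(C[0]+C[3]-C[1]-C[2])/2
print('mid',m,'len',np.linalg.norm(d),np.linalg.norm(w),'yaw',np.degrees(np.arctan2(d[1],d[0])),np.degrees(np.arctan2(-w[0],w[1])))
x=d/np.linalg.norm(d);print('slot',m-.035*x)
# rim ellipse
rim=[(88,305),(128,247),(212,210),(288,220),(305,275),(262,335),(180,368),(105,352)]
R=np.array([at_z(t,G(p),.260) for p in rim]);print(R.round(4));print('rim mid',R.mean(0))
S2=lambda p:uncrop(p,290,40,3.3)
print('rim center',tri([(t,G((197,288))),(s,S2((206,46)))]))
E
```

```text
tabtop (array([ 0.55524184, -0.13248293,  0.07025362]), [np.float64(0.010063992259097779), np.float64(0.013741213482409715)])
l [ 0.55891847 -0.12363161  0.066     ]
r [ 0.55262848 -0.14249739  0.066     ]
rl [ 0.53512312 -0.18565204  0.066     ]
rr [ 0.52916266 -0.20510402  0.066     ]
bl [ 0.5159528  -0.23336916  0.066     ]
br [ 0.50068938 -0.2793166   0.066     ]
round (array([ 0.53194416, -0.19422935,  0.06995149]), [np.float64(0.03964651845691581), np.float64(0.0576548396289224)])
broad (array([ 0.5077229 , -0.2556488 ,  0.06999589]), [np.float64(0.30537053809860965), np.float64(0.4758005831318444)])
[[0.6277 0.2438 0.02  ]
 [0.6695 0.1434 0.02  ]
 [0.5306 0.0865 0.02  ]
 [0.4916 0.1873 0.02  ]]
mid [0.57984665 0.16524436 0.02      ] len 0.14868692734855074 0.10842137925658775 yaw 22.40184327712573 21.88479040443803
slot [0.54748796 0.15190586 0.02      ]
[[0.5441 0.1911 0.26  ]
 [0.5639 0.1774 0.26  ]
 [0.576  0.1485 0.26  ]
 [0.5718 0.1223 0.26  ]
 [0.5525 0.1165 0.26  ]
 [0.5322 0.1313 0.26  ]
 [0.5216 0.1594 0.26  ]
 [0.5278 0.1851 0.26  ]]
rim mid [0.54873189 0.15395677 0.26      ]
rim center (array([0.54847732, 0.15327405, 0.25970657]), [np.float64(0.4418077203393145), np.float64(0.41769969334130047)])
```

Candidates: broad tag scene (163,288), round tag (204,270), **square tabbed tag (246,251)**, plus red (320,245) and pink (297,290) look-alikes, which I'll leave alone. The close crop shows straight shoulders and a narrow tab on the tag at (246,251), top picture (383,201). Top and scene agree: its tab top is at z 0.070, and the spacing to the next tag is 66 mm.

```bash
cat >> h.py <<'E'
from scipy.spatial.transform import Rotation as Ro
def ori(yaw,sign=1):
    x=np.array([0,0,-1.]);z=sign*np.array([np.cos(yaw),np.sin(yaw),0]);y=np.cross(z,x)
    return Ro.from_matrix(np.c_[x,y,z]).as_rotvec()
E
python3 - <<'E'
from bench import arm
from h import *
for s in (1,-1):
    for nm,p,y in [('tag',[.555,-.1325,.15],-20.5),('taglow',[.555,-.1325,.05],-20.5),('mouth',[.5486,.1536,.33],22.1),('mouthl',[.5486,.1536,.276],22.1)]:
        q=arm.inverse_kinematics(np.array(p),ori(np.radians(y),s)); print(s,nm,None if q is None else np.round(q,2))
print(arm.read_tcp_rot(), Ro.from_rotvec(arm.read_tcp_rot()).as_matrix().round(2))
E
```

```text
1 tag [-0.52  0.62  0.95  1.86 -0.6   0.98  0.34]
1 taglow [-0.28  0.67  0.61  1.9  -0.55  0.75  0.28]
1 mouth [-0.72  0.27  0.49  1.66 -0.13  1.24  0.18]
1 mouthl [-0.72  0.31  0.49  1.73 -0.16  1.13  0.2 ]
-1 tag [ 0.97  0.69 -1.09  1.81  0.7   1.08  2.4 ]
-1 taglow [ 0.96  0.9  -1.09  1.86  0.95  1.02  2.23]
-1 mouth [-1.14  0.41  1.09  1.67 -0.38  1.29 -2.74]
-1 mouthl [-1.13  0.48  1.09  1.74 -0.45  1.2  -2.68]
[-0.97560806  1.34219447  0.97464584] [[-0.   -0.95  0.31]
 [-0.    0.31  0.95]
 [-1.   -0.   -0.  ]]
```

```bash
python3 - <<'E'
from bench import arm
from h import *
arm.line_to(np.array([.193,.594,.40]),v=.3)
y=np.radians(22.1)
p=np.array([.5486,.1536,.40]);p[:2]-=0.0*np.array([np.cos(y),np.sin(y)])
arm.reach(p,ori(y)); snap(arm,'wrist','w_guide'); print(arm.read_t(),arm.read_position())
y=np.radians(-20.5)
arm.reach(np.array([.555,-.1325,.20]),ori(y)); snap(arm,'wrist','w_tag'); print(arm.read_t(),arm.read_position(),arm.read_joint_pos())
E
```

```text
2.9 [0.54834023 0.15480416 0.39985175]
4.2667 [ 0.55586144 -0.13104421  0.20062583] [-0.39903928  0.45767365  0.74910674  1.81543459 -0.36432682  1.01003699
  0.14122811]
```

View pics/w_guide.png

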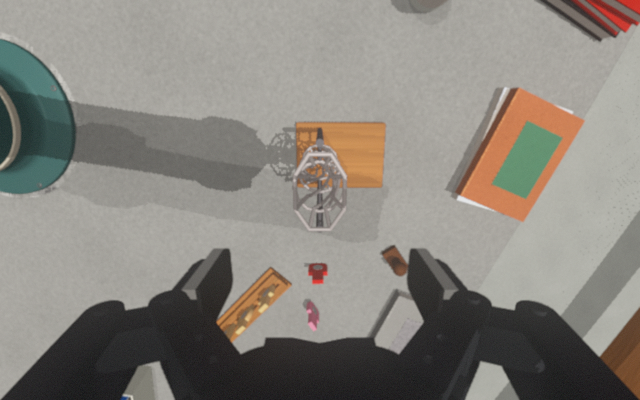

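View pics/w_tag.png

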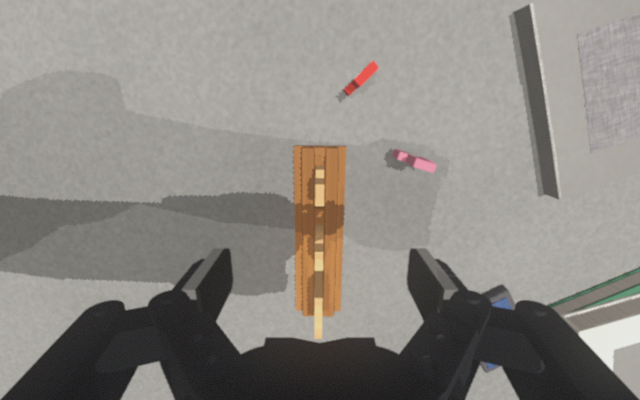

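```bash
python3 - <<'E'
from h import *
crop('w_guide',270,110,400,240,4.5,'wg'); crop('w_tag',270,140,370,340,3,'wt')
E
```

```text
(no output)
```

View pics/wg.png

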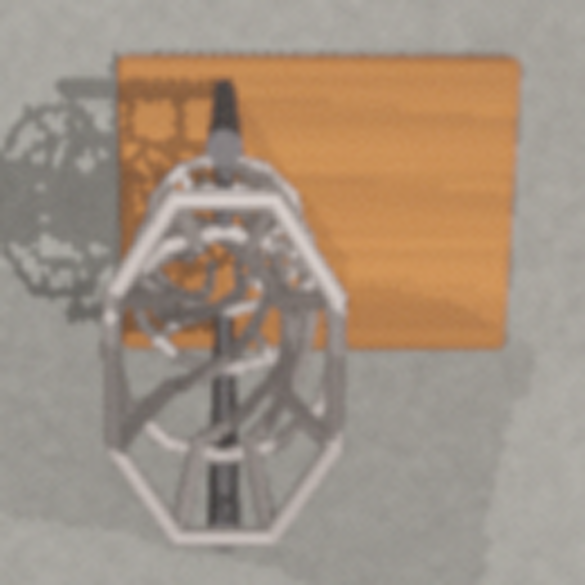

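View pics/wt.png

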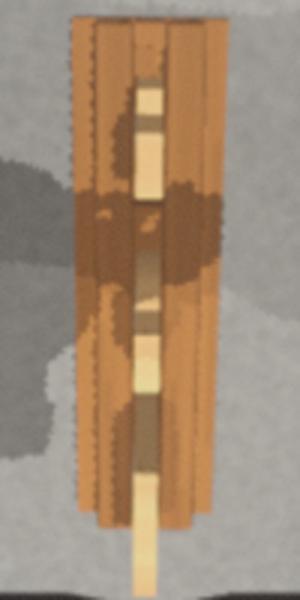

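```bash
python3 - <<'E'
from h import *
w=load('w_tag');U=lambda p:uncrop(p,270,140,3)
P=[at_z(w,U(p),.070) for p in [(149,132),(148.5,198),(147,335),(147,392),(146.5,473),(145,597)]]
M=[(P[0]+P[1])/2,(P[2]+P[3])/2,(P[4]+P[5])/2]
print(np.round(P,4));print(np.round(M,4))
d=M[0]-M[2];print('yaw',np.degrees(-np.arctan2(d[0],d[1])),np.linalg.norm(d)); d=P[0]-P[1];print(np.linalg.norm(d))
# rim
w=load('w_guide');U=lambda p:uncrop(p,270,110,4.5)
rim=[(172,200),(276,200),(338,303),(334,445),(270,537),(181,537),(117,445),(113,300)]
R=np.array([at_z(w,U(p),.260) for p in rim]);c=R.mean(0);print('rim',c)
print('widths y',np.linalg.norm((R[0]+R[1]-R[4]-R[5])/2),'x',np.linalg.norm((R[2]+R[3]-R[6]-R[7])/2))
a=(R[0]+R[1]-R[4]-R[5]);b=R[2]+R[3]-R[6]-R[7];print(np.degrees(-np.arctan2(a[0],a[1])),np.degrees(np.arctan2(b[1],b[0])))
C=np.array([at_z(w,U(p),.02) for p in [(519,63),(504,346),(126,348),(120,60)]]);
m=C.mean(0);d=(C[0]+C[1]-C[2]-C[3])/2;x=d/np.linalg.norm(d)
print('foot',m,np.linalg.norm(d),np.degrees(np.arctan2(d[1],d[0])),'slot',m-.035*x)
E
```

```text
[[ 0.5589 -0.1206  0.07  ]
 [ 0.5516 -0.1399  0.07  ]
 [ 0.5352 -0.1826  0.07  ]
 [ 0.5281 -0.2018  0.07  ]
 [ 0.5173 -0.2304  0.07  ]
 [ 0.4991 -0.2779  0.07  ]]
[[ 0.5553 -0.1303  0.07  ]
 [ 0.5317 -0.1922  0.07  ]
 [ 0.5082 -0.2542  0.07  ]]
yaw -20.786650271368224 0.13253536149632736
0.020588675712620064
rim [0.54886965 0.15513461 0.26      ]
widths y 0.0722367264131155 x 0.04575478350594469
22.49194828901982 21.867625014301343
foot [0.58104184 0.16833733 0.02      ] 0.1471245621501136 22.236306052790226 slot [0.54864475 0.15509237 0.02      ]
```

```bash
python3 - <<'E'
from bench import arm
from h import *
y=np.radians(-20.9); p=np.array([.5553,-.1314,.10])
arm.set_gripper(.6)
arm.line_to(p,v=.12,attitude=ori(y)); arm.dwell(.2); e=arm.read_position(); print(e-p)
p[2]=.052; print(arm.line_to(p,v=.06,force_limit=8)); arm.dwell(.2); print(arm.read_position()-p, arm.read_wrist_force(),arm.read_t())
snap(arm,'scene','s_pre'); crop('s_pre',150,120,330,300,3.3,'sp')
E
```

```text
[3.20293118e-04 1.57830386e-05 5.65471905e-04]
False
[1.51232927e-04 2.52306201e-06 2.99287373e-04] [ 0.8205393   0.57245494 -0.47729275] 7.0333
```

View pics/sp.png

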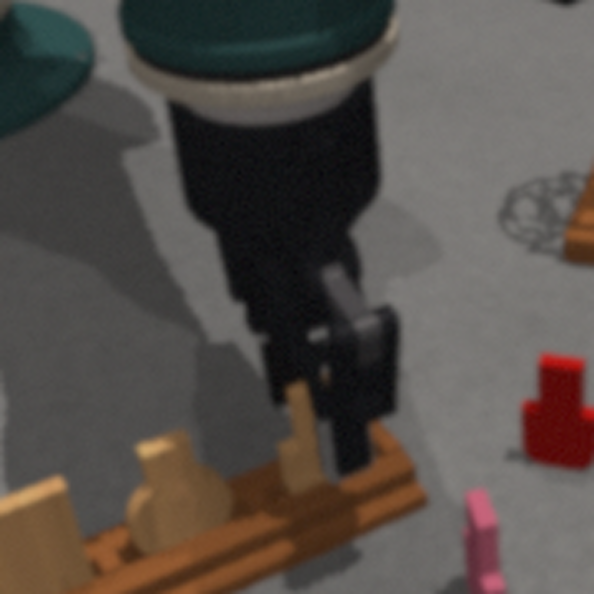

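The fingers straddle the square tag, with the tab between them at crop (300,430). The neighbouring tags are untouched. Closing now.

```bash
python3 - <<'E'
from bench import arm
from h import *
arm.set_gripper(0.0,force=30); arm.dwell(.1); print(arm.read_width(),arm.read_wrist_force(),arm.read_position())
p=arm.read_position()
p=np.array([.5553,-.1314,.13]); print(arm.line_to(p,v=.1,force_limit=25)); arm.dwell(.1)
print(arm.read_position(),arm.read_width(),arm.read_t(),arm.read_wrist_force())
snap(arm,'wrist','w_l');snap(arm,'scene','s_l'); crop('s_l',120,60,320,330,2.2,'sl')
E
```

```text
0.0890696212914615 [-0.78482328  0.62789714  1.12769232] [ 0.55529717 -0.13142381  0.05202659]
False
[ 0.55495473 -0.13133147  0.12935632] 0.09422773247194008 8.675 [ 0.83352204 -0.18743919  0.14630723]
```

View pics/sl.png

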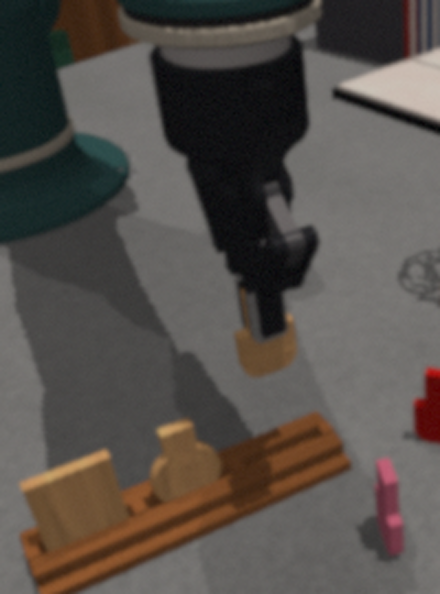

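View pics/w_l.png

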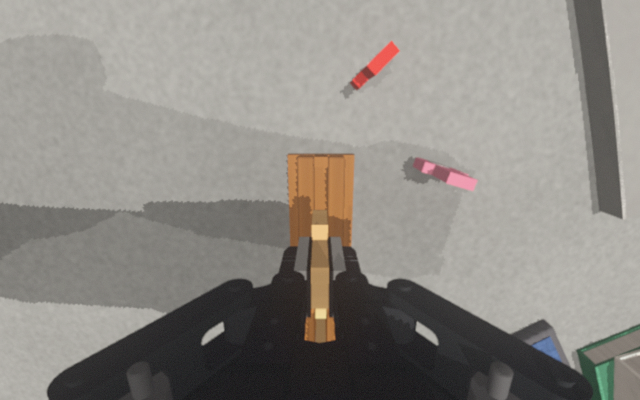

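```bash
python3 - <<'E'
from h import *
crop('w_l',270,190,370,350,3.7,'wl')
E
```

```text
(no output)
```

View pics/wl.png

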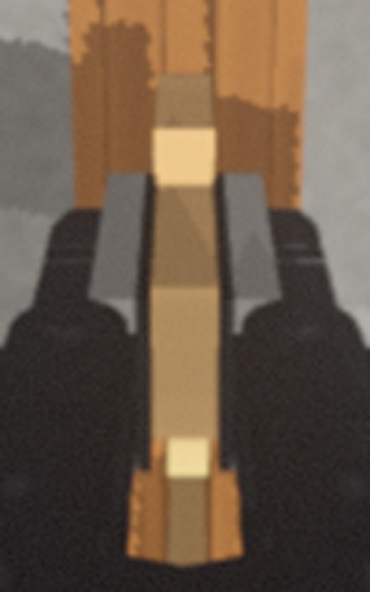

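```bash
python3 - <<'E'
from h import *
w=load('w_l');U=lambda p:uncrop(p,270,190,3.7)
tcp=np.array([.55495,-.13133,.12936]);zc=tcp[2]-.013
y=np.radians(-20.9);ex=np.array([np.cos(y),np.sin(y),0]);ey=np.array([-np.sin(y),np.cos(y),0])
for nm,p,h in [('tabfar',(184,287),.031),('tabnear',(184,437),.031),('shfar',(184,128),.003),('shin',(184,185),.003),('bottom',(184,75),-.031)]:
    q=at_z(w,U(p),zc+h)-tcp; print(nm,(q@ex*1e3).round(1),(q@ey*1e3).round(1))
E
```

```text
tabfar -0.6 10.8
tabnear -0.6 -9.1
shfar -0.7 19.0
shin -0.7 10.6
bottom -0.8 15.1
```

```bash
python3 - <<'E'
from bench import arm
from h import *
arm.line_to(np.array([.5553,-.1314,.35]),v=.2)
y=np.radians(22.1);p=np.array([.5489,.1545,.335])
arm.reach(p,ori(y)); arm.line_to(p+[0,0,-.02],v=.08,attitude=ori(y)); arm.dwell(.3); print(arm.read_position(),Ro.from_rotvec(arm.read_tcp_rot()).as_matrix().round(3),arm.read_width(),arm.read_t())
snap(arm,'wrist','w_h');snap(arm,'scene','s_h'); snap(arm,'top','t_h')
crop('s_h',290,0,420,220,2.7,'sh');crop('w_h',250,150,390,350,3,'wh')
E
```

```text
[0.54902826 0.15451699 0.31527082] [[ 0.    -0.376  0.927]
 [ 0.     0.927  0.376]
 [-1.     0.     0.   ]] 0.08972033143060082 11.8333
```

View pics/sh.png

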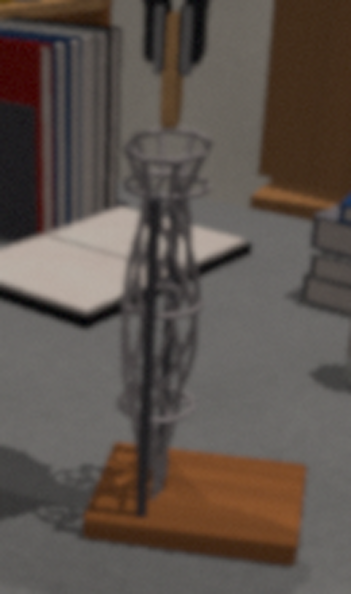

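View pics/wh.png

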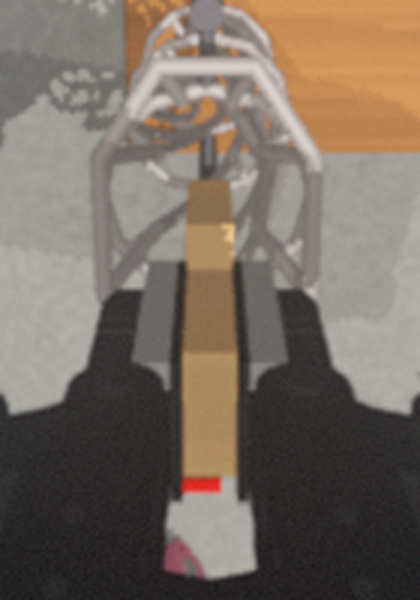

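The tag hangs centred over the mouth: in the wrist crop the rim sides are at x 104 and 314, and the tag's middle is at 210. In the scene crop the tag is at 171 and the mouth's middle at 168. Lowering it now.

```bash
python3 - <<'E'
from bench import arm
from h import *
p=np.array([.5489,.1545,.277])
print(arm.line_to(p,v=.05,force_limit=5)); arm.dwell(.3); print(arm.read_position(),arm.read_wrist_force(),arm.read_width(),arm.read_t())
snap(arm,'wrist','w_d');snap(arm,'scene','s_d')
crop('s_d',310,0,400,110,5,'sd');crop('w_d',250,150,390,350,3,'wd')
E
```

```text
False
[0.54893608 0.154554   0.277145  ] [ 0.16792261 -0.57929405 -0.18745855] 0.08910682841750524 13.1917
```

View pics/sd.png

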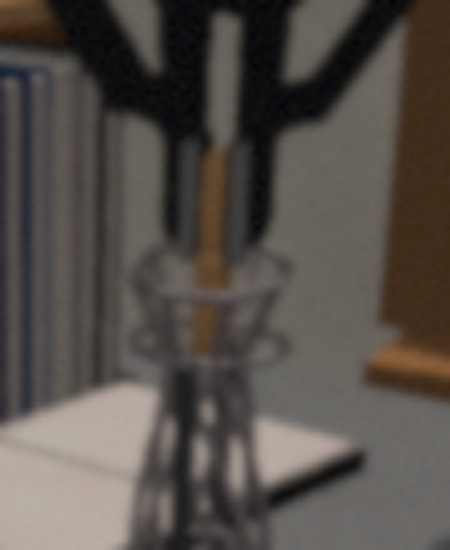

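View pics/wd.png

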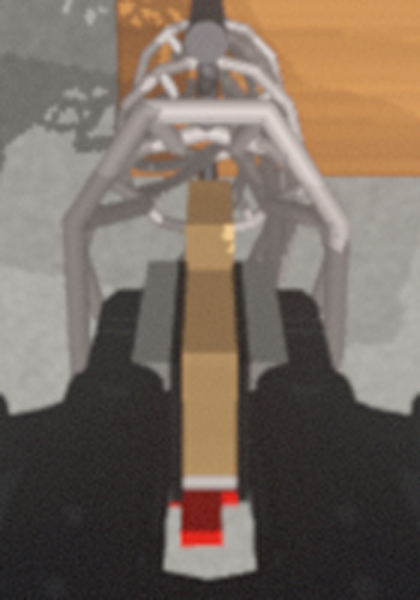

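No contact so far: the tag's bottom is at the neck and the fingertips are just above the rim. Releasing.

```bash
python3 - <<'E'
from bench import arm
from h import *
arm.set_gripper(.5); arm.dwell(.5); print(arm.read_width(),arm.read_wrist_force())
arm.line_to(np.array([.5489,.1545,.36]),v=.15); arm.dwell(.2);print(arm.read_t())
snap(arm,'wrist','w_r');snap(arm,'scene','s_r')
crop('s_r',290,30,420,220,3.1,'sr');crop('w_r',260,100,400,260,4,'wr')
E
```

```text
0.5018810183063619 [-0.64515551  0.5090894  -0.13561368]
15.125
```

View pics/sr.png

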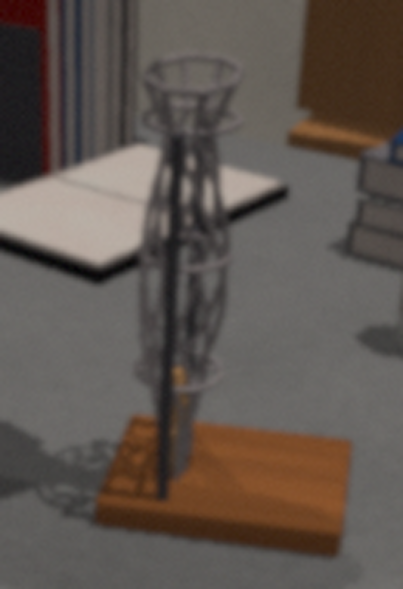

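View pics/wr.png

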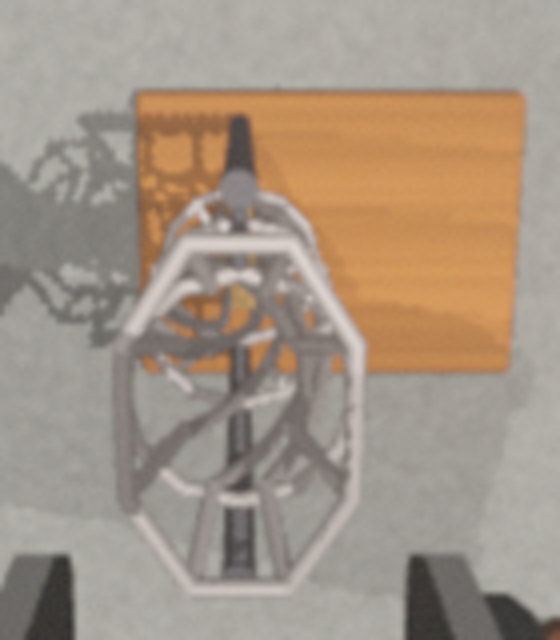

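```bash
python3 - <<'E'
from bench import arm
from h import *
s=snap(arm,'scene','s_e');snap(arm,'top','t_e')
y=np.radians(22.1);ex=np.array([np.cos(y),np.sin(y),0]);ey=np.array([-np.sin(y),np.cos(y),0]);g=np.array([.5487,.1543,0])
for z in(.082,.020):
  q=[g+sx*.004*ex+sy*(.010 if z>.05 else .018)*ey+[0,0,z] for sx in(-1,1) for sy in(-1,1)]
  print(z,((proj(s,q)-[320,120])*6).round(0).tolist())
z=.082;print('top',((proj(load('t_e'),[g+[0,0,.082]])-[190,150])*6).round(0))
crop('s_e',320,120,400,210,6,'se');crop('t_e',190,150,290,250,6,'te')
E
```

```text
0.082 [[150.0, 194.0], [161.0, 165.0], [175.0, 197.0], [186.0, 168.0]]
0.02 [[138.0, 375.0], [157.0, 320.0], [162.0, 378.0], [180.0, 323.0]]
top [[250. 344.]]
```

View pics/se.png

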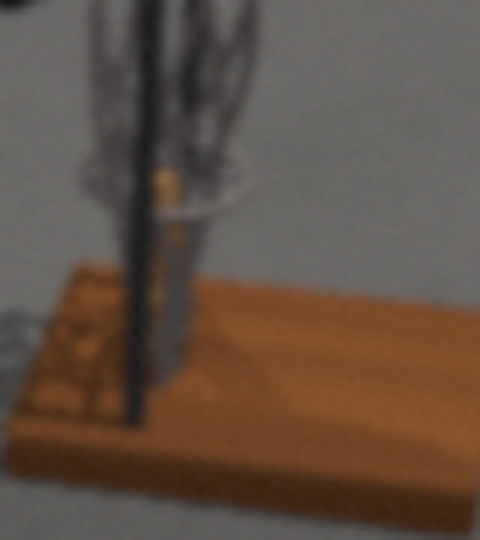

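View pics/te.png

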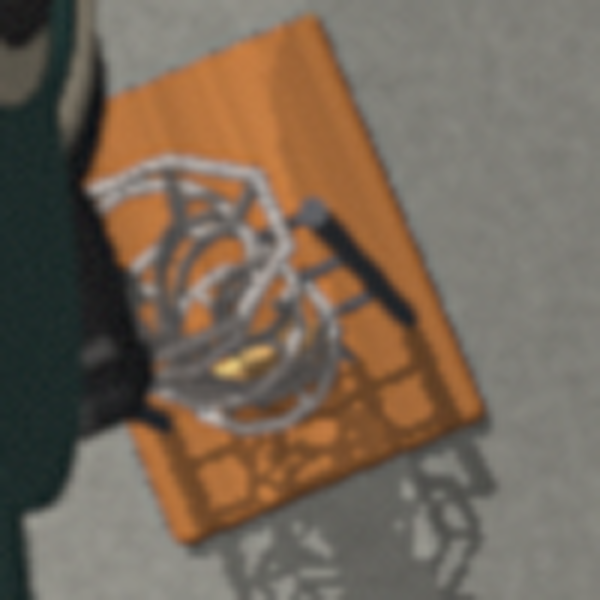

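Top of the tag lies where the seated tag should be in the scene picture; the top picture is partly hidden. I'll take one oblique look from the visitors' side to check height and badge.

```bash
python3 - <<'E'
from bench import arm
from h import *
y=np.radians(22.1);ex=np.array([np.cos(y),np.sin(y),0]);g=np.array([.5487,.1543,0]);ez=np.array([0,0,1.])
q0=arm.read_joint_pos()
for az in (-40,0,-80):
 for a in (20,35,50):
  for r,h in ((.13,.2),(.16,.25),(.2,.25)):
   f=np.array([np.cos(y+np.radians(az)),np.sin(y+np.radians(az)),0])
   x=-np.sin(np.radians(a))*f-np.cos(np.radians(a))*ez
   for s in (1,-1):
    z=s*np.cross(ez,f);R=np.c_[x,np.cross(z,x),z]
    q=arm.inverse_kinematics(g+f*r+ez*h,Ro.from_matrix(R).as_rotvec())
    if q is not None: print(az,a,r,h,s,np.round(q,2),np.abs(np.array(q)-q0).max().round(2))
E
```

```text
-40 20 0.13 0.2 1 [-0.4   0.78  0.45  1.24 -0.42  1.53  1.34] 1.12
-40 20 0.13 0.2 -1 [-0.64  0.94  0.96  1.25 -0.76  1.66 -1.58] 1.8
-40 20 0.16 0.25 1 [-0.37  0.8   0.47  1.09 -0.43  1.66  1.32] 1.11
-40 20 0.16 0.25 -1 [-0.58  0.95  0.98  1.1  -0.77  1.78 -1.61] 1.82
-40 20 0.2 0.25 1 [-0.31  0.88  0.47  0.94 -0.45  1.72  1.32] 1.11
-40 20 0.2 0.25 -1 [-0.49  1.02  0.97  0.95 -0.8   1.84 -1.64] 1.85
-40 35 0.13 0.2 1 [-0.31  0.94  0.43  1.03 -0.5   1.84  1.34] 1.13
-40 35 0.13 0.2 -1 [-0.51  1.08  0.95  1.04 -0.84  1.98 -1.6 ] 1.81
-40 35 0.16 0.25 1 [-0.27  0.96  0.43  0.86 -0.52  1.97  1.3 ] 1.09
-40 35 0.16 0.25 -1 [-0.31  0.98  0.53  0.86 -0.58  1.99 -1.8 ] 2.02
0 20 0.13 0.2 1 [-0.52  0.82  0.33  1.14 -0.19  1.57  1.75] 1.54
0 20 0.13 0.2 -1 [-0.75  0.94  0.83  1.15 -0.53  1.64 -1.17] 1.38
0 20 0.16 0.25 1 [-0.5   0.85  0.34  0.97 -0.2   1.7   1.74] 1.53
0 20 0.16 0.25 -1 [-0.7   0.96  0.85  0.98 -0.54  1.77 -1.2 ] 1.42
0 20 0.2 0.25 1 [-0.47  0.95  0.33  0.78 -0.22  1.79  1.72] 1.51
0 20 0.2 0.25 -1 [-0.63  1.04  0.83  0.79 -0.59  1.85 -1.25] 1.46
0 35 0.13 0.2 1 [-0.48  0.9
[... 624 characters left out ...]
.07  1.83 -1.9 ] 2.11
-80 35 0.16 0.25 1 [-0.21  0.72  0.56  1.36 -0.73  1.68  1.  ] 0.79
-80 35 0.16 0.25 -1 [-0.47  0.94  1.13  1.37 -1.05  1.92 -1.92] 2.14
-80 35 0.2 0.25 1 [-0.15  0.77  0.57  1.27 -0.74  1.74  1.02] 0.81
-80 35 0.2 0.25 -1 [-0.39  0.99  1.13  1.28 -1.07  1.96 -1.91] 2.13
-80 50 0.13 0.2 1 [-0.14  0.84  0.49  1.37 -0.87  1.8   1.07] 0.85
-80 50 0.13 0.2 -1 [-0.34  0.98  0.9   1.37 -1.09  1.98 -1.93] 2.14
-80 50 0.16 0.25 1 [-0.11  0.83  0.52  1.27 -0.87  1.9   1.03] 0.82
-80 50 0.16 0.25 -1 [-0.2   0.89  0.71  1.27 -0.97  1.97 -2.05] 2.26
-80 50 0.2 0.25 1 [-0.05  0.89  0.53  1.17 -0.87  1.95  1.03] 0.82
-80 50 0.2 0.25 -1 [-0.05  0.89  0.53  1.17 -0.88  1.96 -2.11] 2.32
```

```bash
python3 - <<'E'
from bench import arm
from h import *
y=np.radians(22.1);g=np.array([.5487,.1543,0]);ez=np.array([0,0,1.])
az,a,r,h=-55,38,.2,.26
f=np.array([np.cos(y+np.radians(az)),np.sin(y+np.radians(az)),0])
x=-np.sin(np.radians(a))*f-np.cos(np.radians(a))*ez
z=np.cross(ez,f);R=np.c_[x,np.cross(z,x),z];o=Ro.from_matrix(R).as_rotvec();p=g+f*r+ez*h
print(arm.inverse_kinematics(p,o))
arm.line_to(np.array([.5489,.1545,.41]),v=.2)
arm.reach(p,o); arm.dwell(.2); print(arm.read_position(),arm.read_t(),arm.read_wrist_force())
w=snap(arm,'wrist','w_v');snap(arm,'scene','s_v');snap(arm,'top','t_v')
print(proj(w,[g+[0,0,.05],g+[0,0,.082],g+[0,0,.26]]))
E
```

```text
[-0.13622635  0.97932046  0.42114674  0.82258413 -0.61997374  2.00351115
  1.1335621 ]
[0.71652748 0.04748804 0.26159621] 17.1583 [-0.61470807 -0.41109667  0.1510996 ]
[[317.63767657 145.48633988]
 [317.51422093 132.24305903]
 [316.24955183  -4.5986154 ]]
```

View pics/w_v.png

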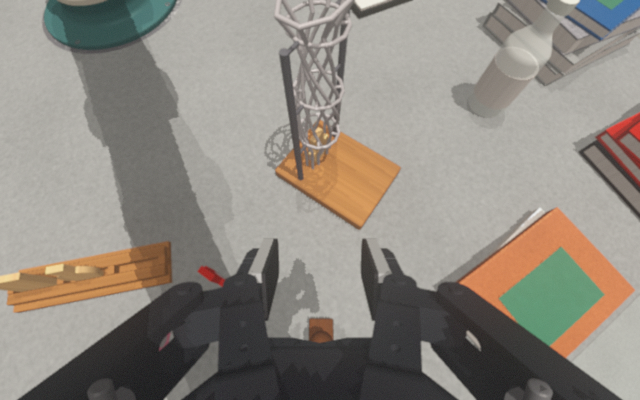

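```bash
python3 - <<'E'
from h import *
crop('w_v',270,90,370,190,7,'wv');crop('t_v',190,150,290,250,6,'tv')
y=np.radians(22.1);ex=np.array([np.cos(y),np.sin(y),0]);ey=np.array([-np.sin(y),np.cos(y),0]);g=np.array([.5487,.1543,0])
w=load('w_v');t=load('t_v')
for n,z,b in (('tabtop',.082,.01),('should',.054,.018),('bot',.022,.014)):
  q=[g+sx*.004*ex+sy*b*ey+[0,0,z] for sx in(-1,1) for sy in(-1,1)]
  print(n,((proj(w,q)-[270,90])*7).round(0).tolist(),((proj(t,q)-[190,150])*6).round(0).tolist())
E
```

```text
tabtop [[283.0, 323.0], [346.0, 248.0], [319.0, 344.0], [382.0, 269.0]] [[284.0, 343.0], [226.0, 369.0], [275.0, 320.0], [216.0, 345.0]]
should [[263.0, 433.0], [369.0, 304.0], [296.0, 453.0], [402.0, 324.0]] [[320.0, 344.0], [217.0, 388.0], [311.0, 321.0], [208.0, 365.0]]
bot [[280.0, 498.0], [357.0, 403.0], [311.0, 517.0], [388.0, 422.0]] [[323.0, 360.0], [245.0, 393.0], [314.0, 338.0], [236.0, 371.0]]
```

View pics/wv.png

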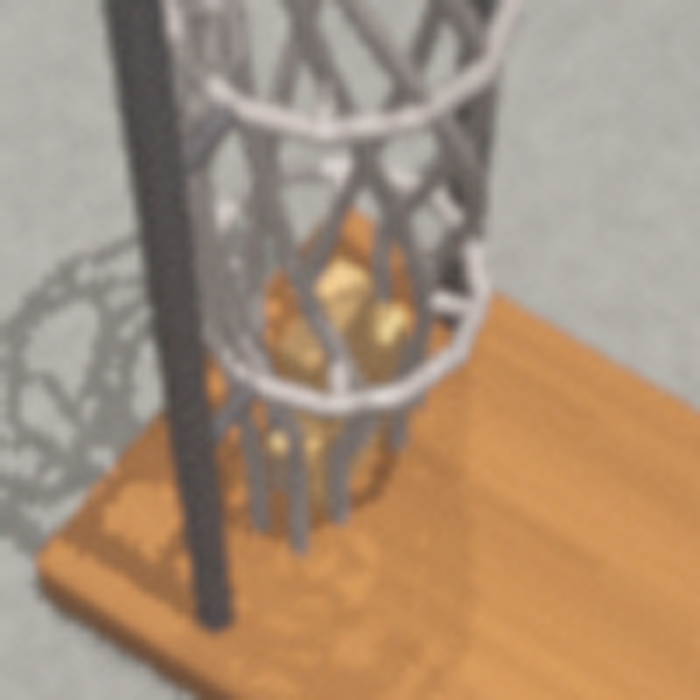

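View pics/tv.png

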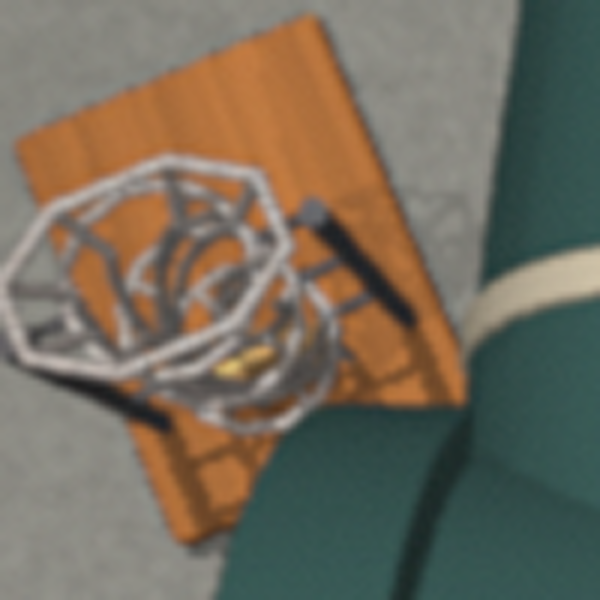

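```bash
python3 - <<'E'
from h import *
a=cv2.imread('pics/scene0.png')[140:200,325:375];b=cv2.imread('pics/s_v.png')[140:200,325:375]
im=np.hstack([cv2.resize(i,None,fx=8,fy=8,interpolation=cv2.INTER_CUBIC) for i in(a,b)])
cv2.imwrite('pics/cmp.png',np.clip(im*1.6,0,255).astype(np.uint8))
y=np.radians(22.1);ex=np.array([np.cos(y),np.sin(y),0]);g=np.array([.5487,.1543,0])
s=load('s_v');print((proj(s,[g+.004*ex+[0,0,z] for z in(.082,.037)])-[325,140])*8)
E
```

```text
[[200.80230256  82.96581164]
 [191.64461009 247.48490931]]
```

View pics/cmp.png

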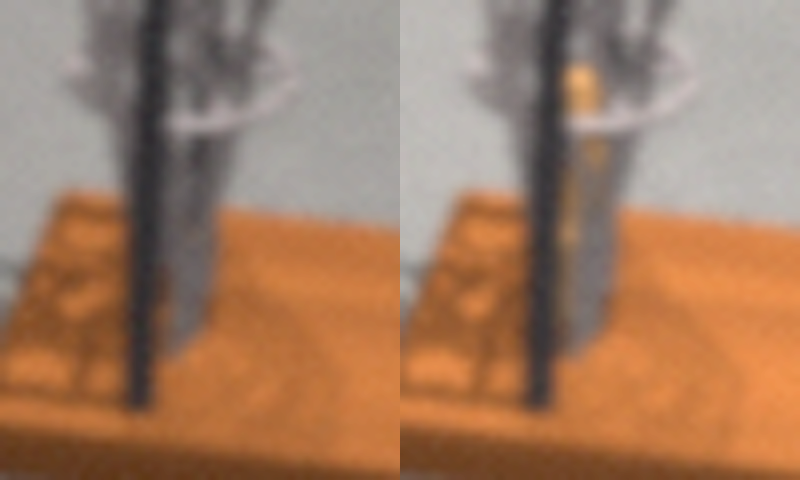

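```bash
python3 - <<'E'
from h import *
y=np.radians(22.1);ex=np.array([np.cos(y),np.sin(y),0]);ey=np.array([-np.sin(y),np.cos(y),0]);g=np.array([.5487,.1543,0])
w=load('w_v')
q=[g+.0045*ex+.009*(np.cos(t)*ey+np.sin(t)*np.array([0,0,1]))+[0,0,.037] for t in np.linspace(0,2*np.pi,40)]
f=[g+.004*ex+a*ey+[0,0,z] for a,z in[(.018,.054),(.018,.026),(.014,.02),(-.014,.02),(-.018,.026),(-.018,.054),(-.01,.054),(-.01,.082),(.01,.082),(.01,.054)]]
im=cv2.imread('pics/w_v.png')[110:180,290:350];S=8.5
o=cv2.resize(im,None,fx=S,fy=S,interpolation=cv2.INTER_CUBIC);o2=o.copy()
tr=lambda Q:((proj(w,Q)-[290,110]+.5)*S-.5).round().astype(int)
cv2.polylines(o2,[tr(q)],True,(255,0,0),1);cv2.polylines(o2,[tr(f)],True,(0,255,0),1)
r=np.hstack([o,o2]);r=cv2.resize(r,(790,int(790*r.shape[0]/r.shape[1])));cv2.imwrite('pics/badge.png',r)
E
```

```text
(no output)
```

View pics/badge.png

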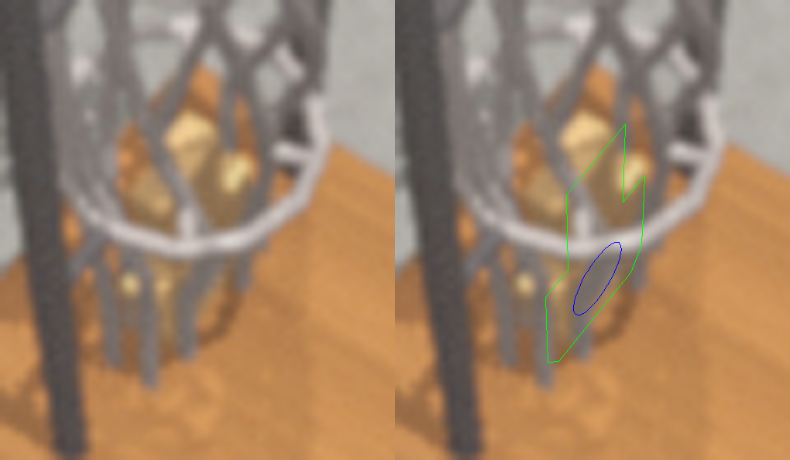

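```bash
python3 - <<'E'
from bench import arm
from h import *
q=np.array(arm.read_joint_pos());print(q.round(3));q[5]-=.15;q[1]-=.08
arm.goto_joints(q);arm.dwell(.5);snap(arm,'scene','s_f');print(arm.read_position(),np.abs(arm.read_qvel()).max(),arm.read_wrist_force(),arm.read_t())
arm.sign_off()
E
```

```text
[-0.043  0.954  0.171  0.816 -0.46   1.964  1.047]
[0.756857   0.04759555 0.3002807 ] 0.0025573205904191507 [-0.62715804 -0.34760748  0.06896402] 18.2
the job is handed in; nothing more can be done
```

View pics/s_f.png

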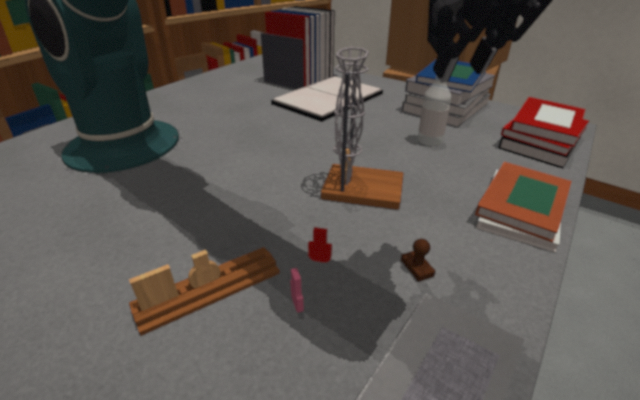

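I took the straight-sided tabbed tag from the rack by its tab and turned it to line up with the guide, badge still to the robot's side. I then dropped it through the mouth and handed the job in at about 18 s.

- **Position and height:** the last pictures show the tag standing upright in the holder. Its tab top and shoulders lie within about 2–3 pixels of where a seated tag (centre 51 mm up) should appear.
- **Badge:** this is only partly confirmed. A slanted grey patch on the visitors' face sits where the badge should be, but the wires cover most of it, so I also rely on the guide's half turn.
- **Surroundings:** the other two tags, the pink and red look-alikes and the guide appear unmoved. The gripper was open, clear of everything, with no notable force.
- **Disagreements:**
  - The wrist and top cameras differed by about 2 mm in y, so I averaged them.
  - In the partly hidden top picture the visible part of the tab was about 5 mm off its predicted centre, which I put down to the wires covering part of it.
  - The solver's joint-6 target for the inspection view was 2.0035 rad, against the listed limit of 2. The joint read 1.964 there, and I backed it off before handing in.

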